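# Find the spare roller by its rattle

## Task

The ink mixer needs a new clamp roller: first drop the worn black roller into the scrap pail. Then lift and shake the three sealed parts cases one after another until you find the one that rattles, since the spare roller lies loose in it, and stand any case that does not rattle upright on the bench again. Finish while holding the rattling case level and still, well clear of the bench and centred over the green-edged handover mat; leave the ink jar, the ink tub and the ink knife alone.

Things in the scene. Friction and masses are not known exactly. Their poses are not given: they have to be found in the camera images.
- worn_roller: worn clamp roller: upright black rubber cylinder with a yellow band, 40 mm diameter, 34 mm high, about 120 g; origin at the centre of its underside, z up its axis
- scrap_pail: fixed open black pail with a red rim band, 150 mm diameter at the rim, 132 mm at the foot, 90 mm high, wall 4 mm, floor 5 mm thick; origin at the centre of its underside
- case_a: one of three sealed parts cases that look alike: stiff blue plastic box, orange lid, black latch on each short end; 100 mm long (own x), 52 mm wide (own y), 46 mm high, 300 to 500 g whatever the content; origin at the centre of its underside, z up. Just one of the three rattles; the contents of the other two are packed tight
- case_b: another of the three parts cases, looks and sizes as case_a; origin at the centre of its underside, x along its length
- case_c: another of the three parts cases, as case_a. In whichever case rattles, the spare (unseen steel roller, 30 mm diameter, 40 mm long, 220 g) lies crosswise and rolls freely over 62 mm along the case's length: it knocks on the ends and shifts the balance about the case's cross axis by up to 0.07 N m either way
- handover_mat: fixed flat mat, black with a green border, 100 mm (own x) by 140 mm (own y), 4 mm thick; origin at the centre of its underside
- ink_jar: bystander: red ink jar with white cap, 60 mm diameter, 75 mm high; origin at the centre of its underside
- ink_tub: bystander: black ink tub, 84 mm diameter, 85 mm high; origin at the centre of its underside
- ink_knife: bystander: ink knife lying flat, orange blade and black handle, 220 mm long along its own x, 14 mm high
Things that resemble listed ones, but are neither listed nor needed, are in the scene too. What is shaped like the case_a but turquoise or yellow is not meant.

How it is judged:
On the way, in this order (a step that is already met when the one before it is completed fails the run):
1. the worn roller lies in the scrap pail, let go (horizontal distance between worn_roller and scrap_pail below 0.07 m and height (world z) of worn_roller below 0.06 m and contact force between worn_roller and the fingers below 0.1 N), for 0.2 s.
2. the case that rattles is lifted clear of the bench and shaken (moved at over 0.1 m/s) (((distance between spare and case_a below 0.06 m and contact force between case_a and the fingers above 2 N and height (world z) of case_a above 0.02 m and linear speed of case_a above 0.1 m/s) or (distance between spare and case_b below 0.06 m and contact force between case_b and the fingers above 2 N and height (world z) of case_b above 0.02 m and linear speed of case_b above 0.1 m/s) or (distance between spare and case_c below 0.06 m and contact force between case_c and the fingers above 2 N and height (world z) of case_c above 0.02 m and linear speed of case_c above 0.1 m/s))), for 0.02 s.
At the end, for the whole second after the job is handed in: the rattling case is held in the fingers, level (0.2 rad), still (0.03 m/s), underside over 60 mm above the bench, centre within 50 mm horizontally of the mat's centre, resting on nothing; the other two cases stand upright on the bench at rest; the worn roller is in the pail (((distance between spare and case_a below 0.06 m and contact force between case_a and the fingers above 2 N and horizontal distance between case_a and handover_mat below 0.05 m and height (world z) of case_a above 0.06 m and angle between case_a's own z axis and vertical below 0.2 rad and linear speed of case_a below 0.03 m/s and contact force between case_a and case_b below 0.1 N and contact force between case_a and case_c below 0.1 N and contact force between case_a and ink_jar below 0.1 N and contact force between case_a and ink_tub below 0.1 N and height (world z) of each of case_b, case_c below 0.01 m and angle between each of case_b, case_c's own z axis and vertical below 0.1 rad and linear speed of each of case_b, case_c below 0.02 m/s) or (distance between spare and case_b below 0.06 m and contact force between case_b and the fingers above 2 N and horizontal distance between case_b and handover_mat below 0.05 m and height (world z) of case_b above 0.06 m and angle between case_b's own z axis and vertical below 0.2 rad and linear speed of case_b below 0.03 m/s and contact force between case_b and case_a below 0.1 N and contact force between case_b and case_c below 0.1 N and contact force between case_b and ink_jar below 0.1 N and contact force between case_b and ink_tub below 0.1 N and height (world z) of each of case_a, case_c below 0.01 m and angle between each of case_a, case_c's own z axis and vertical below 0.1 rad and linear speed of each of case_a, case_c below 0.02 m/s) or (distance between spare and case_c below 0.06 m and contact force between case_c and the fingers above 2 N and horizontal distance between case_c and handover_mat below 0.05 m and height (world z) of case_c above 0.06 m and angle between case_c's own z axis and vertical below 0.2 rad and linear speed of case_c below 0.03 m/s and contact force between case_c and case_a below 0.1 N and contact force between case_c and case_b below 0.1 N and contact force between case_c and ink_jar below 0.1 N and contact force between case_c and ink_tub below 0.1 N and height (world z) of each of case_a, case_b below 0.01 m and angle between each of case_a, case_b's own z axis and vertical below 0.1 rad and linear speed of each of case_a, case_b below 0.02 m/s)) and horizontal distance between worn_roller and scrap_pail below 0.07 m and height (world z) of worn_roller below 0.06 m); the arm keeps its last pose, push and grip.
It fails at once if the ink jar is moved by more than 20 mm (distance of ink_jar from where it was at the start of the episode above 0.02 m).
It fails at once if the ink tub is moved by more than 20 mm (distance of ink_tub from where it was at the start of the episode above 0.02 m).
It fails at once if the ink knife is moved by more than 30 mm (distance of ink_knife from where it was at the start of the episode above 0.03 m).
It also fails if it takes over 72 s, if anything falls off the work surface, if the arm or the gripper's body presses on something with over 40 N, if the wrist force passes 120 N, or if a joint passes its speed limit or range.

## Robot

A 6-joint arm with a two-finger parallel gripper is mounted at the origin on the work surface. World frame = base frame: x ahead of the robot, y to its left, z up, the work surface at z = 0. Lengths are in m, angles in rad, forces in N, time in s.
With the tool pointing down it reaches from about 0.15 to 0.775 m from the base axis. Payload 6.1 kg.
Tool frame: the origin (TCP) lies at the very end of the fingers, on their centre line; the grasp point (between the pads) lies 19 mm behind it; z points along the fingers, y is the direction in which the jaws open and shut (so a half turn about z gives the same grasp; the last joint's range is limited). The gripper opens to 85 mm and grips with 20 to 120 N. Pads are 22 mm wide; open, the fingers measure 114 mm over their backs; the gripper's body (76 mm by 85 mm) begins 54 mm behind the grasp point. The pads swing forward as they close: fully open they stand 13 mm farther back than shut.
Start: joints at [1.307, 0.126, -0.04, 1.405, 0, 1.571], TCP at [0.137, 0.507, 0.231] pointing down, gripper open.
Joint ranges: [-2.72, 2.72], [-0.95, 1.95], [-1.27, 1.35], [-1.78, 2.02], [-1.46, 1.47], [-3.14, 3.14]. Speed limits (rad/s): [2.39, 2.39, 3.01, 3.14, 3.14, 3.14].

## Interface

Orientations are given as a rotation vector (axis times angle).
In Python, from rig import arm, vision gives the robot as it stands. The module is installed in compiled form; this text tells all that it offers.
- The arm moves only by the tool send_rows, never from a script. Its argument "motion" is a list of rows, each an object with "xyz": the shift along the world's x, y, z normalised to -1 to 1, where 1 is 2 cm, a list of three; "turn": the turn about the world's z normalised to -1 to 1, where 1 is 0.12 rad; "gripper": the closure in counts, from 0 (fully open) to 255 (shut). A call has exactly 10 rows; each row shifts and turns the commanded pose from where the row before left it; what a row does not reach is not made up. A row lasts 1/12 s, in which the tool goes at most 41.7 mm and 7.16 degrees, less where a joint would pass 70% of its speed; a pose out of reach is approached as far as the arm can. A call with a number of a shift or a turn outside -1 to 1 is refused whole. A call with a gripper value outside its range is refused whole. The fingers move at their own pace and stop on an object; the grip force is fixed at half the most. Time passes only in rows, so rows that do not move let the fingers close, or fill a call up. It gives the time, the measured TCP pose, the force and the opening at its end, in the units of the state.
- arm.read_state(): the state, without advancing time (a new reading comes with each control period).
- vision.grab_frame(name): name is "scene" or "top" or "wrist"; returns the picture (384x512x3 uint8, red, green, blue); there is no depth.
- vision.get_calibration(name): a dict with "fx", "fy", "cx", "cy" (pixels), "R" (3x3) and "t" (3): a world point X has camera coordinates R X + t. Camera axes: x right, y down, z forward; pixel columns grow to the right and rows downward; lengths in m; the calibration is good to about 2 mm. A picture is of the moment at which its call begins: read the wrist's pose just before it. get_calibration takes no time and is no camera call; for the wrist camera it gives the pose at the moment of the call.
- arm.sign_off(): hands the job in, once; it reports no verdict.
The state is a dict: "clock": time; "qpos": joint angles; "qvel": joint speeds; "effort": joint torques, N m; "eef_pos": TCP position; "tool_rot": TCP orientation; "contact_force": force on the tool from outside, world axes, zero at the start; "moment": the same for the moment, N m; "width": finger opening in m.
Only numpy, scipy, OpenCV 4.12 (cv2) and the standard library are available. Lean on these libraries where they do the work, as an engineer would, in place of code of your own. Each camera call takes 0.05 s, during which the arm holds its last target. There are 200 camera calls.

## Working session

There is one attempt and no reset: what is moved stays moved. The work goes in short steps, Python scripts to look and compute and a tool call to move; the robot and the scene stay as the last step left them, time stands still between calls to the robot, and variables do not carry over. Pictures are saved under pics/ and viewed, about 8 in all and at most 12, crops included, and the job is handed in when it is done.

Besides the shell and the picture viewer there is one more tool, called in YAML: its name, and indented under it one key for each argument. send_rows: Moves the arm, as the interface text tells. Its arguments: {"type":"object","properties":{"motion":{"type":"array","items":{"type":"object","properties":{"xyz":{"type":"array","items":{"type":"number","minimum":-1,"maximum":1}},"turn":{"type":"number","minimum":-1,"maximum":1},"gripper":{"type":"number"}}}}},"required":["motion"]}

```bash
mkdir -p pics; cat > h.py <<'E'
import numpy as np, cv2
from rig import arm, vision
def save(name,fn):
    im=vision.grab_frame(name); cv2.imwrite('pics/'+fn,im[:,:,::-1]); return im
def px2w(name,u,v,z,c=None):
    c=c or vision.get_calibration(name); R=np.array(c['R']);t=np.array(c['t'])
    d=R.T@np.array([(u-c['cx'])/c['fx'],(v-c['cy'])/c['fy'],1]); o=-R.T@t
    return o+d*(z-o[2])/d[2]
E
python3 - <<'E'
from h import *
print(arm.read_state())
for n in ("scene","top"):
    save(n,n+'0.png'); c=vision.get_calibration(n); print(n,c['fx'],-np.array(c['R']).T@np.array(c['t']))
a=cv2.imread('pics/top0.png'); cv2.imwrite('pics/top0b.png',cv2.resize(a,(800,600),interpolation=cv2.INTER_CUBIC))
E
```

```text
{'clock': 0.0, 'qpos': array([ 1.30698223e+00,  1.26400978e-01, -4.05898064e-02,  1.40538831e+00,
       -1.99743931e-05,  1.57078317e+00]), 'qvel': array([ 8.40736538e-05,  7.44790790e-04, -2.60326655e-04, -1.44931332e-03,
       -2.31720918e-04, -1.09728411e-03]), 'effort': array([-6.53688912e-04, -4.35919046e+01,  3.52920413e+01,  1.71976222e-02,
        6.67211975e-05, -7.12220938e-06]), 'eef_pos': array([0.13680458, 0.50645518, 0.23052579]), 'tool_rot': array([-4.13152125e-01, -3.11411625e+00,  2.46858436e-03]), 'contact_force': array([ 0.24108258, -0.14367424,  0.25528094]), 'moment': array([ 0.02827339, -0.01001548, -0.00587119]), 'width': 0.08508366749805524}
scene 361.6032365171326 [1.15229668 0.18686156 0.87122243]
top 483.49377207102924 [ 0.39993579 -0.05303174  1.33686449]
```

View pics/top0b.png

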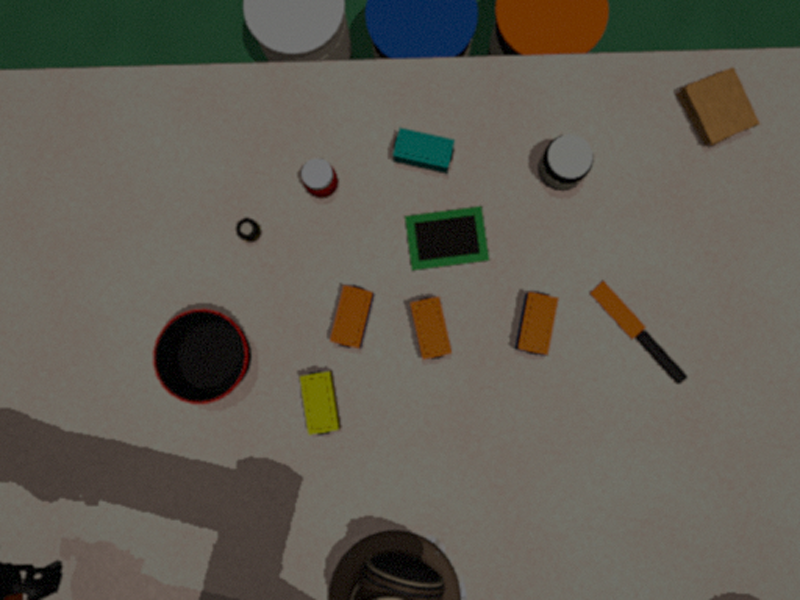

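View pics/scene0.png

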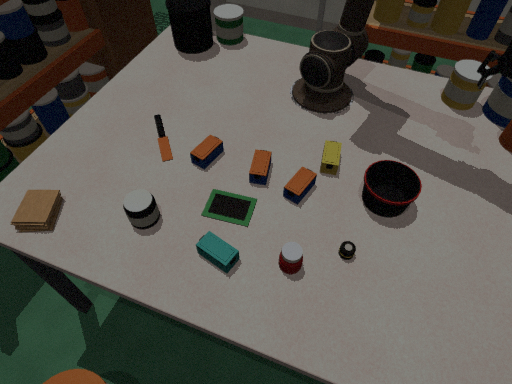

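The top view (800x600) shows:
- **Roller:** the only candidate is the small black cylinder at (248,230).
- **Pail:** (201,356).
- **Orange-lidded cases:** (352,316), (431,327) and (537,323). The turquoise one (423,149) and the yellow one (319,402) are decoys.
- **Mat:** (447,238).
- **Bystanders:** jar (319,177), tub (568,160) and knife (637,330).

Next I'll measure these and confirm in one crop.

```bash
python3 - <<'E'
from h import *
im=cv2.imread('pics/top0.png'); s=512/800
hsv=cv2.cvtColor(im,cv2.COLOR_BGR2HSV)
m=cv2.inRange(hsv,(5,150,70),(18,255,255))
cs,_=cv2.findContours(m,cv2.RETR_EXTERNAL,cv2.CHAIN_APPROX_NONE)
for c in cs:
    if cv2.contourArea(c)<150: continue
    P=np.array([px2w('top',u,v,.046)[:2] for u,v in c[:,0]],np.float32)
    (cx,cy),wh,a=cv2.minAreaRect(P); b=cv2.boxPoints(((cx,cy),wh,a)); e=[b[1]-b[0],b[2]-b[1]]; L=max(e,key=np.linalg.norm)
    print('orange',c[:,0].mean(0)/s,np.round([cx,cy],3),np.round(wh,3),'yaw',round(float(np.arctan2(L[1],L[0]))%np.pi,3))
def w(n,u,v,z): print(n,np.round(px2w('top',u*s,v*s,z),3))
w('roller',248,229,.034);w('pail',201,356,.09);w('mat',447,238,.004);w('jar',317,174,.075);w('tub',569,157,.085);w('yellow',318,401,.046);w('turq',424,147,.046)
t=cv2.resize(im[120:280,110:370],None,fx=3,fy=3,interpolation=cv2.INTER_CUBIC)
sc=cv2.imread('pics/scene0.png')[225:275,320:420]
sc=cv2.resize(sc,None,fx=5,fy=5,interpolation=cv2.INTER_CUBIC)
o=np.zeros((590,780,3),np.uint8)
sc2=cv2.resize(cv2.imread('pics/scene0.png')[130:210,180:340],None,fx=2.5,fy=2.5,interpolation=cv2.INTER_CUBIC)
o[:480]=t;o=o[:340];  o=np.vstack([o,np.zeros((250,780,3),np.uint8)]); o[340:590,:380]=sc[:250,:380]; o[340:540,380:780]=sc2[:,:400]
cv2.imwrite('pics/crop1.png',cv2.convertScaleAbs(o,alpha=1.8))
E
```

```text
orange [429.94047619 327.00892857] [ 0.457 -0.073] [0.101 0.051] yaw 0.202
orange [537.02830189 322.65625   ] [ 0.46  -0.256] [0.051 0.1  ] yaw 2.914
orange [350.63100962 316.25600962] [0.48  0.063] [0.053 0.1  ] yaw 2.878
orange [617.06414474 309.62171053] [ 0.479 -0.392] [0.106 0.031] yaw 0.696
orange [720.74519231 105.04807692] [ 0.833 -0.594] [0.112 0.091] yaw 0.374
orange [551.96600275  22.49313187] [ 0.985 -0.304] [0.2   0.099] yaw 1.54
roller [0.637 0.241 0.034]
pail [0.417 0.306 0.09 ]
mat [ 0.617 -0.108  0.004]
jar [0.721 0.114 0.075]
tub [ 0.737 -0.315  0.085]
yellow [0.337 0.12  0.046]
turq [ 0.772 -0.071  0.046]
```

View pics/crop1.png

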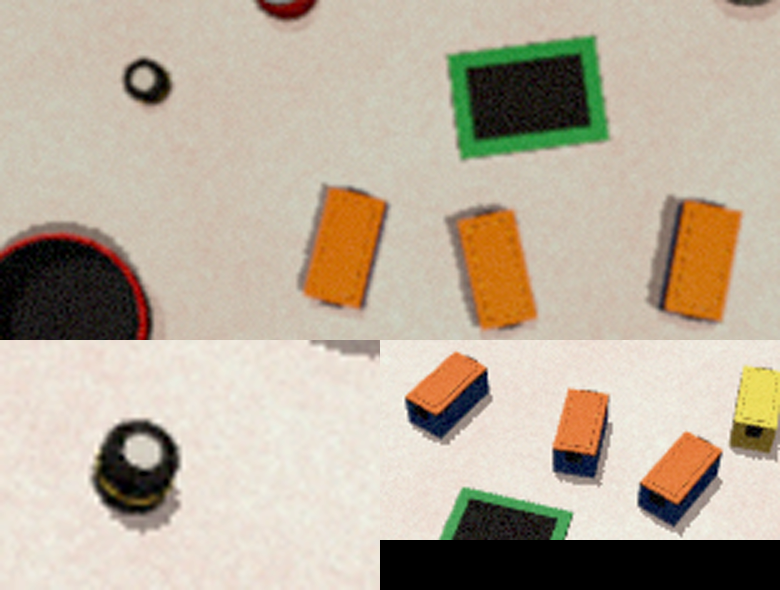

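Confirmed: the black cylinder has the yellow band, and the three blue boxes with orange lids are the cases. I'll move above the roller now.

send_rows:
  motion:
    - {"xyz":[1,-0.53,-0.2],"turn":0,"gripper":0}
    - {"xyz":[1,-0.53,-0.2],"turn":0,"gripper":0}
    - {"xyz":[1,-0.53,-0.2],"turn":0,"gripper":0}
    - {"xyz":[1,-0.53,-0.2],"turn":0,"gripper":0}
    - {"xyz":[1,-0.53,-0.2],"turn":0,"gripper":0}
    - {"xyz":[1,-0.53,-0.2],"turn":0,"gripper":0}
    - {"xyz":[1,-0.53,-0.2],"turn":0,"gripper":0}
    - {"xyz":[1,-0.53,-0.2],"turn":0,"gripper":0}
    - {"xyz":[1,-0.53,-0.2],"turn":0,"gripper":0}
    - {"xyz":[1,-0.53,-0.2],"turn":0,"gripper":0}

```text
clock: 0.93
eef_pos: [0.3376, 0.4, 0.1907]
tool_rot: [-0.413, -3.114, 0.001]
contact_force: [0.0, 0.2, 0.1]
width: 0.0852
```

send_rows:
  motion:
    - {"xyz":[1,-0.53,-0.2],"turn":0,"gripper":0}
    - {"xyz":[1,-0.53,-0.2],"turn":0,"gripper":0}
    - {"xyz":[1,-0.53,-0.2],"turn":0,"gripper":0}
    - {"xyz":[1,-0.53,-0.2],"turn":0,"gripper":0}
    - {"xyz":[1,-0.53,-0.2],"turn":0,"gripper":0}
    - {"xyz":[1,-0.53,-0.2],"turn":0,"gripper":0}
    - {"xyz":[1,-0.53,-0.2],"turn":0,"gripper":0}
    - {"xyz":[1,-0.53,-0.2],"turn":0,"gripper":0}
    - {"xyz":[1,-0.53,-0.2],"turn":0,"gripper":0}
    - {"xyz":[1,-0.53,-0.2],"turn":0,"gripper":0}

```text
clock: 1.77
eef_pos: [0.5376, 0.294, 0.1506]
tool_rot: [-0.413, -3.114, 0.001]
contact_force: [-0.1, -0.1, 0.2]
width: 0.0856
```

send_rows:
  motion:
    - {"xyz":[1,-0.53,0],"turn":0,"gripper":0}
    - {"xyz":[1,-0.53,0],"turn":0,"gripper":0}
    - {"xyz":[1,-0.53,0],"turn":0,"gripper":0}
    - {"xyz":[1,-0.53,0],"turn":0,"gripper":0}
    - {"xyz":[0.8,-0.5,0],"turn":0,"gripper":0}
    - {"xyz":[0,0,0],"turn":0,"gripper":0}
    - {"xyz":[0,0,0],"turn":0,"gripper":0}
    - {"xyz":[0,0,0],"turn":0,"gripper":0}
    - {"xyz":[0,0,0],"turn":0,"gripper":0}
    - {"xyz":[0,0,0],"turn":0,"gripper":0}

```text
clock: 2.6
eef_pos: [0.6321, 0.2431, 0.1515]
tool_rot: [-0.411, -3.114, -0.0]
contact_force: [0.2, -0.6, 0.1]
width: 0.0856
```

```bash
python3 - <<'E'
from h import *
s=arm.read_state(); print(s['eef_pos'],s['tool_rot'],s['qpos'],s['moment'])
c=vision.get_calibration('wrist'); save('wrist','w1.png')
R=np.array(c['R']);p=R@np.array([.637,.241,.034])+c['t'];print(c['fx']*p[0]/p[2]+c['cx'],c['fy']*p[1]/p[2]+c['cy'])
E
```

```text
[0.63211085 0.24305672 0.15145053] [-4.11445283e-01 -3.11434511e+00 -1.05509591e-04] [3.67022596e-01 4.27241687e-01 1.82571800e-01 1.32625814e+00
 1.48144799e-04 6.29727113e-01] [-0.01500437  0.03417098 -0.02624318]
257.6768596265925 192.34023793788674
```

View pics/w1.png

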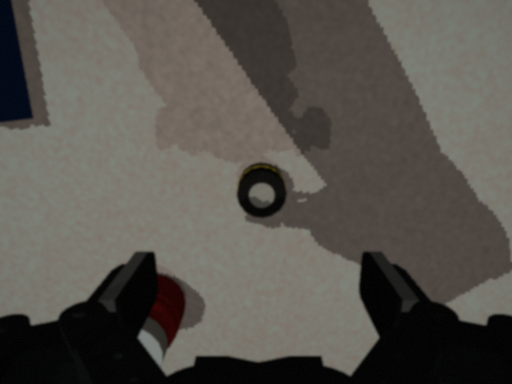

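The wrist view shows the roller's top at about (262,196), about 5 px from the prediction. I'll turn that into a position.

```bash
python3 - <<'E'
from h import *
print(px2w('wrist',262,196,.034), px2w('wrist',170,310,.07))
E
```

```text
[0.64091808 0.243491   0.034     ] [0.69865423 0.15631836 0.07      ]
```

send_rows:
  motion:
    - {"xyz":[0.2,0,-0.9],"turn":0,"gripper":0}
    - {"xyz":[0.2,0,-0.9],"turn":0,"gripper":0}
    - {"xyz":[0,0,-0.9],"turn":0,"gripper":0}
    - {"xyz":[0,0,-0.9],"turn":0,"gripper":0}
    - {"xyz":[0,0,-0.9],"turn":0,"gripper":0}
    - {"xyz":[0,0,-0.9],"turn":0,"gripper":0}
    - {"xyz":[0,0,-0.9],"turn":0,"gripper":0}
    - {"xyz":[0,0,-0.5],"turn":0,"gripper":0}
    - {"xyz":[0,0,-0.4],"turn":0,"gripper":0}
    - {"xyz":[0,0,0],"turn":0,"gripper":0}

```text
clock: 3.48
eef_pos: [0.6398, 0.2424, 0.0058]
tool_rot: [-0.412, -3.112, 0.002]
contact_force: [-0.3, 0.1, -0.4]
width: 0.0851
```

send_rows:
  motion:
    - {"xyz":[0,0,0],"turn":0,"gripper":255}
    - {"xyz":[0,0,0],"turn":0,"gripper":255}
    - {"xyz":[0,0,0],"turn":0,"gripper":255}
    - {"xyz":[0,0,0],"turn":0,"gripper":255}
    - {"xyz":[0,0,0],"turn":0,"gripper":255}
    - {"xyz":[0,0,0],"turn":0,"gripper":255}
    - {"xyz":[0,0,0],"turn":0,"gripper":255}
    - {"xyz":[0,0,0],"turn":0,"gripper":255}
    - {"xyz":[0,0,0],"turn":0,"gripper":255}
    - {"xyz":[0,0,0],"turn":0,"gripper":255}

```text
clock: 4.32
eef_pos: [0.6418, 0.2427, 0.0088]
tool_rot: [0.413, 3.112, 0.002]
contact_force: [-0.2, -0.3, 6.7]
width: 0.0383
```

send_rows:
  motion:
    - {"xyz":[0,0,1],"turn":0,"gripper":255}
    - {"xyz":[0,0,1],"turn":0,"gripper":255}
    - {"xyz":[0,0,1],"turn":0,"gripper":255}
    - {"xyz":[0,0,1],"turn":0,"gripper":255}
    - {"xyz":[0,0,1],"turn":0,"gripper":255}
    - {"xyz":[-0.5,0.1,1],"turn":0,"gripper":255}
    - {"xyz":[-1,0.3,1],"turn":0,"gripper":255}
    - {"xyz":[-1,0.3,0],"turn":0,"gripper":255}
    - {"xyz":[-1,0.3,0],"turn":0,"gripper":255}
    - {"xyz":[-1,0.3,0],"turn":0,"gripper":255}

```text
clock: 5.15
eef_pos: [0.5501, 0.2685, 0.1476]
tool_rot: [0.414, 3.114, 0.0]
contact_force: [0.7, -0.1, -0.3]
width: 0.0384
```

send_rows:
  motion:
    - {"xyz":[-1,0.3,0],"turn":0,"gripper":255}
    - {"xyz":[-1,0.3,0],"turn":0,"gripper":255}
    - {"xyz":[-1,0.3,0],"turn":0,"gripper":255}
    - {"xyz":[-1,0.3,0],"turn":0,"gripper":255}
    - {"xyz":[-1,0.3,0],"turn":0,"gripper":255}
    - {"xyz":[-1,0.3,0],"turn":0,"gripper":255}
    - {"xyz":[-0.7,0.3,0],"turn":0,"gripper":255}
    - {"xyz":[0,0,-1],"turn":0,"gripper":255}
    - {"xyz":[0,0,-1],"turn":0,"gripper":255}
    - {"xyz":[0,0,-1],"turn":0,"gripper":255}

```text
clock: 5.98
eef_pos: [0.4168, 0.3109, 0.0871]
tool_rot: [0.412, 3.113, 0.002]
contact_force: [1.1, -0.4, -1.3]
width: 0.0384
```

send_rows:
  motion:
    - {"xyz":[0,-0.2,-0.6],"turn":0,"gripper":255}
    - {"xyz":[0,0,0],"turn":0,"gripper":0}
    - {"xyz":[0,0,0],"turn":0,"gripper":0}
    - {"xyz":[0,0,0],"turn":0,"gripper":0}
    - {"xyz":[0,0,0],"turn":0,"gripper":0}
    - {"xyz":[0,0,0],"turn":0,"gripper":0}
    - {"xyz":[0,0,0],"turn":0,"gripper":0}
    - {"xyz":[0,0,0.5],"turn":0,"gripper":0}
    - {"xyz":[0,0,1],"turn":0,"gripper":0}
    - {"xyz":[0,0,1],"turn":0,"gripper":0}

```text
clock: 6.82
eef_pos: [0.4164, 0.3061, 0.1262]
tool_rot: [-0.413, -3.113, 0.001]
contact_force: [-0.5, 0.4, 0.7]
width: 0.0852
```

send_rows:
  motion:
    - {"xyz":[0,0,1],"turn":0,"gripper":0}
    - {"xyz":[0,0,0.8],"turn":0,"gripper":0}
    - {"xyz":[0.3,-1,0],"turn":0,"gripper":0}
    - {"xyz":[0.4,-1,0],"turn":0,"gripper":0}
    - {"xyz":[0.4,-1,0],"turn":0,"gripper":0}
    - {"xyz":[0.4,-1,0],"turn":0,"gripper":0}
    - {"xyz":[0.4,-1,0],"turn":0,"gripper":0}
    - {"xyz":[0.4,-1,0],"turn":0,"gripper":0}
    - {"xyz":[0.4,-1,0],"turn":0,"gripper":0}
    - {"xyz":[0.4,-1,0],"turn":0,"gripper":0}

```text
clock: 7.65
eef_pos: [0.4793, 0.1455, 0.1624]
tool_rot: [0.413, 3.113, 0.001]
contact_force: [0.4, 0.7, 0.9]
width: 0.0854
```

send_rows:
  motion:
    - {"xyz":[0,-1,0],"turn":0,"gripper":0}
    - {"xyz":[0,-1,0],"turn":0,"gripper":0}
    - {"xyz":[0,-1,0],"turn":0,"gripper":0}
    - {"xyz":[0,-1,0],"turn":0,"gripper":0}
    - {"xyz":[0,0,0],"turn":0,"gripper":0}
    - {"xyz":[0,0,0],"turn":0,"gripper":0}
    - {"xyz":[0,0,0],"turn":0,"gripper":0}
    - {"xyz":[0,0,0],"turn":0,"gripper":0}
    - {"xyz":[0,0,0],"turn":0,"gripper":0}
    - {"xyz":[0,0,0],"turn":0,"gripper":0}

```text
clock: 8.48
eef_pos: [0.4789, 0.0671, 0.1613]
tool_rot: [-0.411, -3.114, -0.0]
contact_force: [-0.4, -0.9, 0.8]
width: 0.0851
```

```bash
python3 - <<'E'
from h import *
s=arm.read_state(); print(s['eef_pos'],s['tool_rot'],s['moment'])
w=save('wrist','w2.png'); c=vision.get_calibration('wrist')
t=vision.grab_frame('top')
cv2.imwrite('pics/wt2.png',np.hstack([w[:,:,::-1],cv2.convertScaleAbs(cv2.resize(t[180:270,80:180],(288,260)),alpha=2)[:,:,::-1]] if 0 else [cv2.resize(w,(400,300))[:,:,::-1],cv2.convertScaleAbs(cv2.resize(t[180:270,80:200],(400,300)),alpha=2.5)[:,:,::-1]]))
hsv=cv2.cvtColor(w,cv2.COLOR_RGB2HSV); m=cv2.inRange(hsv,(5,150,60),(18,255,255))
cs,_=cv2.findContours(m,cv2.RETR_EXTERNAL,cv2.CHAIN_APPROX_NONE)
for k in cs:
    if cv2.contourArea(k)<800: continue
    P=np.array([px2w('wrist',u,v,.046,c)[:2] for u,v in k[:,0]],np.float32)
    (cx,cy),wh,a=cv2.minAreaRect(P); b=cv2.boxPoints(((cx,cy),wh,a)); L=max([b[1]-b[0],b[2]-b[1]],key=np.linalg.norm)
    print('case',k[:,0].mean(0),np.round([cx,cy],3),np.round(wh,3),'yaw',round(float(np.arctan2(L[1],L[0]))%np.pi,3))
E
```

```text
[0.47887299 0.0670956  0.16132317] [-4.11382015e-01 -3.11449765e+00 -1.02337225e-04] [-0.03733398 -0.03022959 -0.03226887]
case [ 77.8875 202.1125] [ 0.457 -0.073] [0.101 0.052] yaw 0.192
case [251.98648649 185.13783784] [0.48  0.061] [0.051 0.1  ] yaw 2.878
```

View pics/wt2.png

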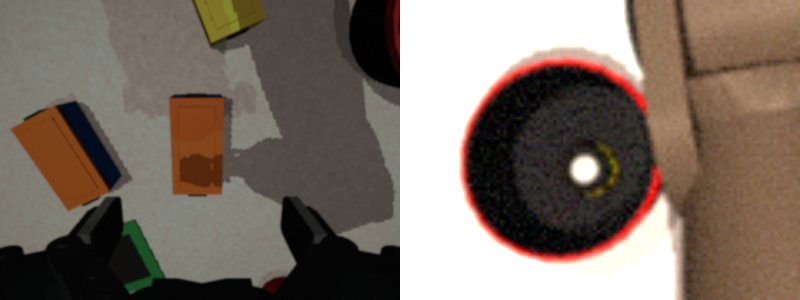

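The pail view shows the roller lying inside with its yellow band visible. The left case sits centred below the wrist at (0.480, 0.061) and its yaw already matches the jaws. I'll descend and grip it.

send_rows:
  motion:
    - {"xyz":[0.05,-0.3,-0.9],"turn":0,"gripper":0}
    - {"xyz":[0,0,-0.9],"turn":0,"gripper":0}
    - {"xyz":[0,0,-0.9],"turn":0,"gripper":0}
    - {"xyz":[0,0,-0.9],"turn":0,"gripper":0}
    - {"xyz":[0,0,-0.9],"turn":0,"gripper":0}
    - {"xyz":[0,0,-0.9],"turn":0,"gripper":0}
    - {"xyz":[0,0,-0.9],"turn":0,"gripper":0}
    - {"xyz":[0,0,-0.7],"turn":0,"gripper":0}
    - {"xyz":[0,0,-0.4],"turn":0,"gripper":0}
    - {"xyz":[0,0,0],"turn":0,"gripper":0}

```text
clock: 9.42
eef_pos: [0.4786, 0.0605, 0.0116]
tool_rot: [-0.412, -3.111, 0.001]
contact_force: [-1.0, 0.3, -0.6]
width: 0.0854
```

send_rows:
  motion:
    - {"xyz":[0,0,0],"turn":0,"gripper":255}
    - {"xyz":[0,0,0],"turn":0,"gripper":255}
    - {"xyz":[0,0,0],"turn":0,"gripper":255}
    - {"xyz":[0,0,0],"turn":0,"gripper":255}
    - {"xyz":[0,0,0],"turn":0,"gripper":255}
    - {"xyz":[0,0,0],"turn":0,"gripper":255}
    - {"xyz":[0,0,0],"turn":0,"gripper":255}
    - {"xyz":[0,0,0],"turn":0,"gripper":255}
    - {"xyz":[0,0,0],"turn":0,"gripper":255}
    - {"xyz":[0,0,0],"turn":0,"gripper":255}

```text
clock: 10.25
eef_pos: [0.481, 0.0606, 0.0146]
tool_rot: [0.413, 3.112, 0.001]
contact_force: [0.4, 0.8, 6.1]
width: 0.0511
```

send_rows:
  motion:
    - {"xyz":[0,0,0.5],"turn":0,"gripper":255}
    - {"xyz":[0,0,1],"turn":0,"gripper":255}
    - {"xyz":[0,0,1],"turn":0,"gripper":255}
    - {"xyz":[0,0,1],"turn":0,"gripper":255}
    - {"xyz":[0,0,1],"turn":0,"gripper":255}
    - {"xyz":[0,0,0.5],"turn":0,"gripper":255}
    - {"xyz":[0,0,0],"turn":0,"gripper":255}
    - {"xyz":[0,0,0],"turn":0,"gripper":255}
    - {"xyz":[0,0,0],"turn":0,"gripper":255}
    - {"xyz":[0,0,0],"turn":0,"gripper":255}

```text
clock: 11.08
eef_pos: [0.4789, 0.0603, 0.1118]
tool_rot: [-0.413, -3.112, 0.001]
contact_force: [0.2, 0.0, -3.1]
width: 0.051
```

```bash
cat >> h.py <<'E'
def probe(yaw,n=8):
    M=[];F=[]
    for i in range(n):
        vision.grab_frame('wrist'); s=arm.read_state(); M.append(s['moment']);F.append(s['contact_force'])
    M=np.array(M); a=np.array([-np.sin(yaw),np.cos(yaw),0]); k=M@a
    print('z',s['eef_pos'].round(4),'F',np.mean(F,0).round(2),'cross',k.round(3),'mean',k.mean().round(4),'along',(M@[np.cos(yaw),np.sin(yaw),0]).mean().round(4),s['clock'])
E
python3 -c "
from h import *
probe(2.878)"
```

```text
z [0.4798 0.0604 0.1131] F [-0.1   0.   -3.02] cross [ 0.021 -0.01   0.047  0.015 -0.003 -0.021  0.018  0.056] mean 0.0155 along 0.0136 11.4833
```

send_rows:
  motion:
    - {"xyz":[-0.96,0.26,0],"turn":0,"gripper":255}
    - {"xyz":[-0.96,0.26,0],"turn":0,"gripper":255}
    - {"xyz":[-0.96,0.26,0],"turn":0,"gripper":255}
    - {"xyz":[-0.96,0.26,0],"turn":0,"gripper":255}
    - {"xyz":[0,0,0],"turn":0,"gripper":255}
    - {"xyz":[0,0,0],"turn":0,"gripper":255}
    - {"xyz":[0,0,0],"turn":0,"gripper":255}
    - {"xyz":[0,0,0],"turn":0,"gripper":255}
    - {"xyz":[0,0,0],"turn":0,"gripper":255}
    - {"xyz":[0,0,0],"turn":0,"gripper":255}

```text
clock: 12.32
eef_pos: [0.4036, 0.0811, 0.1132]
tool_rot: [-0.414, -3.114, 0.0]
contact_force: [-0.3, 0.4, -2.8]
width: 0.0513
```

```bash
python3 -c "
from h import *
probe(2.878)"
```

```text
z [0.4031 0.0812 0.1133] F [-0.1  -0.32 -2.97] cross [ 0.025 -0.053  0.008 -0.002  0.045  0.021  0.056  0.035] mean 0.0171 along -0.0005 12.7167
```

send_rows:
  motion:
    - {"xyz":[0.96,-0.26,0],"turn":0,"gripper":255}
    - {"xyz":[0.96,-0.26,0],"turn":0,"gripper":255}
    - {"xyz":[0.96,-0.26,0],"turn":0,"gripper":255}
    - {"xyz":[0.96,-0.26,0],"turn":0,"gripper":255}
    - {"xyz":[0,0,0],"turn":0,"gripper":255}
    - {"xyz":[0,0,0],"turn":0,"gripper":255}
    - {"xyz":[0,0,0],"turn":0,"gripper":255}
    - {"xyz":[0,0,0],"turn":0,"gripper":255}
    - {"xyz":[0,0,0],"turn":0,"gripper":255}
    - {"xyz":[0,0,0],"turn":0,"gripper":255}

```text
clock: 13.55
eef_pos: [0.4794, 0.0606, 0.1135]
tool_rot: [0.412, 3.114, 0.0]
contact_force: [-0.1, 0.2, -3.3]
width: 0.0514
```

```bash
python3 -c "
from h import *
probe(2.878)"
```

```text
z [0.4799 0.0604 0.1133] F [-0.1  -0.45 -3.08] cross [ 0.054  0.01  -0.003 -0.002  0.022  0.02   0.014  0.037] mean 0.019 along 0.0021 13.95
```

The left case weighs about 0.3 kg and its cross moment stayed at 0.016, 0.017 and 0.019, so it doesn't rattle. I'll set it back down and go to the middle case.

send_rows:
  motion:
    - {"xyz":[0,0,-0.9],"turn":0,"gripper":255}
    - {"xyz":[0,0,-0.9],"turn":0,"gripper":255}
    - {"xyz":[0,0,-0.9],"turn":0,"gripper":255}
    - {"xyz":[0,0,-0.9],"turn":0,"gripper":255}
    - {"xyz":[0,0,-0.6],"turn":0,"gripper":255}
    - {"xyz":[0,0,-0.4],"turn":0,"gripper":255}
    - {"xyz":[0,0,-0.2],"turn":0,"gripper":255}
    - {"xyz":[0,0,-0.13],"turn":0,"gripper":255}
    - {"xyz":[0,0,0],"turn":0,"gripper":255}
    - {"xyz":[0,0,0],"turn":0,"gripper":255}

```text
clock: 14.78
eef_pos: [0.4806, 0.0605, 0.0154]
tool_rot: [0.413, 3.113, 0.001]
contact_force: [-0.5, 0.0, -3.2]
width: 0.051
```

send_rows:
  motion:
    - {"xyz":[0,0,0],"turn":0,"gripper":0}
    - {"xyz":[0,0,0],"turn":0,"gripper":0}
    - {"xyz":[0,0,0],"turn":0,"gripper":0}
    - {"xyz":[0,0,0],"turn":0,"gripper":0}
    - {"xyz":[0,0,0],"turn":0,"gripper":0}
    - {"xyz":[0,0,0],"turn":0,"gripper":0}
    - {"xyz":[0,0,0.5],"turn":0,"gripper":0}
    - {"xyz":[0,0,1],"turn":0,"gripper":0}
    - {"xyz":[0,0,1],"turn":0,"gripper":0}
    - {"xyz":[0,0,1],"turn":0,"gripper":0}

```text
clock: 15.62
eef_pos: [0.4797, 0.0604, 0.0861]
tool_rot: [-0.413, -3.114, 0.0]
contact_force: [-0.0, -1.1, -0.0]
width: 0.0853
```

send_rows:
  motion:
    - {"xyz":[-0.17,-0.95,1],"turn":0.55,"gripper":0}
    - {"xyz":[-0.17,-0.95,0.5],"turn":0.55,"gripper":0}
    - {"xyz":[-0.17,-0.95,0],"turn":0.55,"gripper":0}
    - {"xyz":[-0.17,-0.95,0],"turn":0.55,"gripper":0}
    - {"xyz":[-0.17,-0.95,0],"turn":0.55,"gripper":0}
    - {"xyz":[-0.17,-0.95,0],"turn":0.55,"gripper":0}
    - {"xyz":[-0.17,-0.95,0],"turn":0.55,"gripper":0}
    - {"xyz":[0,0,0],"turn":0,"gripper":0}
    - {"xyz":[0,0,0],"turn":0,"gripper":0}
    - {"xyz":[0,0,0],"turn":0,"gripper":0}

```text
clock: 16.45
eef_pos: [0.4563, -0.0723, 0.1152]
tool_rot: [-0.309, 3.126, 0.0]
contact_force: [0.3, 0.7, 0.8]
width: 0.0854
```

```bash
cat >> h.py <<'E'
def look(fn):
    s=arm.read_state(); c=vision.get_calibration('wrist'); w=save('wrist',fn)
    from scipy.spatial.transform import Rotation as Ro
    y=Ro.from_rotvec(s['tool_rot']).as_matrix()[:,1]; print(s['eef_pos'].round(4),'psi',round(float(np.arctan2(y[1],y[0])),3),s['clock'])
    m=cv2.inRange(cv2.cvtColor(w,cv2.COLOR_RGB2HSV),(5,150,60),(18,255,255))
    cs,_=cv2.findContours(m,cv2.RETR_EXTERNAL,cv2.CHAIN_APPROX_NONE)
    for k in cs:
        if cv2.contourArea(k)<800: continue
        P=np.array([px2w('wrist',u,v,.046,c)[:2] for u,v in k[:,0]],np.float32)
        (cx,cy),wh,a=cv2.minAreaRect(P); b=cv2.boxPoints(((cx,cy),wh,a)); L=max([b[1]-b[0],b[2]-b[1]],key=np.linalg.norm)
        print('case',k[:,0].mean(0).round(),np.round([cx,cy],3),np.round(wh,3),'yaw',round(float(np.arctan2(L[1],L[0]))%np.pi,3))
E
python3 -c "
from h import *
look('w3.png')"
```

```text
[ 0.4563 -0.0723  0.1152] psi 1.768 16.45
case [458. 251.] [0.465 0.063] [0.051 0.07 ] yaw 2.877
case [256. 200.] [ 0.457 -0.075] [0.099 0.051] yaw 0.19
case [  7. 143.] [ 0.451 -0.228] [0.015 0.073] yaw 3.127
```

send_rows:
  motion:
    - {"xyz":[0,-0.08,-0.9],"turn":0,"gripper":0}
    - {"xyz":[0,0,-0.9],"turn":0,"gripper":0}
    - {"xyz":[0,0,-0.9],"turn":0,"gripper":0}
    - {"xyz":[0,0,-0.9],"turn":0,"gripper":0}
    - {"xyz":[0,0,-0.9],"turn":0,"gripper":0}
    - {"xyz":[0,0,-0.5],"turn":0,"gripper":0}
    - {"xyz":[0,0,0],"turn":0,"gripper":0}
    - {"xyz":[0,0,0],"turn":0,"gripper":255}
    - {"xyz":[0,0,0],"turn":0,"gripper":255}
    - {"xyz":[0,0,0],"turn":0,"gripper":255}

```text
clock: 17.33
eef_pos: [0.457, -0.0741, 0.0159]
tool_rot: [-0.311, 3.124, -0.001]
contact_force: [-0.8, 6.5, 17.0]
width: 0.0519
```

send_rows:
  motion:
    - {"xyz":[0,0,0],"turn":0,"gripper":255}
    - {"xyz":[0,0,0],"turn":0,"gripper":255}
    - {"xyz":[0,0,0],"turn":0,"gripper":255}
    - {"xyz":[0,0,0],"turn":0,"gripper":255}
    - {"xyz":[0,0,0.5],"turn":0,"gripper":255}
    - {"xyz":[0,0,1],"turn":0,"gripper":255}
    - {"xyz":[0,0,1],"turn":0,"gripper":255}
    - {"xyz":[0,0,1],"turn":0,"gripper":255}
    - {"xyz":[0,0,1],"turn":0,"gripper":255}
    - {"xyz":[0,0,0.5],"turn":0,"gripper":255}

```text
clock: 18.17
eef_pos: [0.4567, -0.0744, 0.1174]
tool_rot: [-0.31, 3.124, -0.001]
contact_force: [0.8, -0.2, -3.4]
width: 0.0512
```

send_rows:
  motion:
    - {"xyz":[-0.98,-0.19,0],"turn":0,"gripper":255}
    - {"xyz":[-0.98,-0.19,0],"turn":0,"gripper":255}
    - {"xyz":[-0.98,-0.19,0],"turn":0,"gripper":255}
    - {"xyz":[-0.98,-0.19,0],"turn":0,"gripper":255}
    - {"xyz":[0,0,0],"turn":0,"gripper":255}
    - {"xyz":[0,0,0],"turn":0,"gripper":255}
    - {"xyz":[0,0,0],"turn":0,"gripper":255}
    - {"xyz":[0,0,0],"turn":0,"gripper":255}
    - {"xyz":[0,0,0],"turn":0,"gripper":255}
    - {"xyz":[0,0,0],"turn":0,"gripper":255}

```text
clock: 19.0
eef_pos: [0.3782, -0.0893, 0.1146]
tool_rot: [0.311, -3.126, -0.0]
contact_force: [-1.2, -0.2, -3.4]
width: 0.0509
```

```bash
python3 -c "
from h import *
probe(.195)"
```

```text
z [ 0.3777 -0.0894  0.1146] F [-0.01 -0.12 -3.49] cross [-0.025 -0.005 -0.047 -0.068 -0.056 -0.044 -0.029 -0.01 ] mean -0.0354 along 0.0005 19.4
```

send_rows:
  motion:
    - {"xyz":[0.98,0.19,0],"turn":0,"gripper":255}
    - {"xyz":[0.98,0.19,0],"turn":0,"gripper":255}
    - {"xyz":[0.98,0.19,0],"turn":0,"gripper":255}
    - {"xyz":[0.98,0.19,0],"turn":0,"gripper":255}
    - {"xyz":[0,0,0],"turn":0,"gripper":255}
    - {"xyz":[0,0,0],"turn":0,"gripper":255}
    - {"xyz":[0,0,0],"turn":0,"gripper":255}
    - {"xyz":[0,0,0],"turn":0,"gripper":255}
    - {"xyz":[0,0,0],"turn":0,"gripper":255}
    - {"xyz":[0,0,0],"turn":0,"gripper":255}

```text
clock: 20.23
eef_pos: [0.4555, -0.0743, 0.1148]
tool_rot: [-0.31, 3.126, -0.0]
contact_force: [-0.2, 0.3, -3.8]
width: 0.0509
```

```bash
python3 -c "
from h import *
probe(.195)"
```

```text
z [ 0.456  -0.0742  0.1147] F [ 0.27 -0.07 -3.36] cross [0.06  0.033 0.039 0.056 0.082 0.074 0.098 0.053] mean 0.0618 along 0.0003 20.6333
```

Middle case: the cross moment swung from -0.035 to +0.062 N m, with the sign following the shake direction, so this one rattles. I'll take it to the mat.

send_rows:
  motion:
    - {"xyz":[0.4,-0.1,0.3],"turn":0,"gripper":255}
    - {"xyz":[0.8,-0.17,0.3],"turn":0,"gripper":255}
    - {"xyz":[1,-0.2,0],"turn":0,"gripper":255}
    - {"xyz":[1,-0.2,0],"turn":0,"gripper":255}
    - {"xyz":[1,-0.2,0],"turn":0,"gripper":255}
    - {"xyz":[1,-0.2,0],"turn":0,"gripper":255}
    - {"xyz":[1,-0.2,0],"turn":0,"gripper":255}
    - {"xyz":[0.9,-0.2,0],"turn":0,"gripper":255}
    - {"xyz":[0.6,-0.2,0],"turn":0,"gripper":255}
    - {"xyz":[0.35,-0.2,0],"turn":0,"gripper":255}

```text
clock: 21.47
eef_pos: [0.6185, -0.1118, 0.126]
tool_rot: [0.311, -3.126, -0.0]
contact_force: [0.1, 0.7, -3.7]
width: 0.051
```

send_rows:
  motion:
    - {"xyz":[0,0,0],"turn":0,"gripper":255}
    - {"xyz":[0,0,0],"turn":0,"gripper":255}
    - {"xyz":[0,0,0],"turn":0,"gripper":255}
    - {"xyz":[0,0,0],"turn":0,"gripper":255}
    - {"xyz":[0,0,0],"turn":0,"gripper":255}
    - {"xyz":[0,0,0],"turn":0,"gripper":255}
    - {"xyz":[0,0,0],"turn":0,"gripper":255}
    - {"xyz":[0,0,0],"turn":0,"gripper":255}
    - {"xyz":[0,0,0],"turn":0,"gripper":255}
    - {"xyz":[0,0,0],"turn":0,"gripper":255}

```text
clock: 22.3
eef_pos: [0.6171, -0.1115, 0.1267]
tool_rot: [-0.311, 3.126, 0.0]
contact_force: [0.8, -0.5, -3.7]
width: 0.0508
```

```bash
python3 - <<'E'
from h import *
probe(.195,4)
a=vision.grab_frame('scene'); w=vision.grab_frame('wrist'); a=a[120:280,130:430]
cv2.imwrite('pics/fin.png',cv2.convertScaleAbs(np.vstack([cv2.resize(a,(560,299)),cv2.resize(w,(400,300))[:,:400] if 0 else cv2.copyMakeBorder(cv2.resize(w,(400,300)),0,0,0,160,0)])[:,:,::-1],alpha=1.5))
E
```

```text
z [ 0.6171 -0.1116  0.1267] F [-0.07 -0.23 -3.71] cross [0.065 0.104 0.032 0.028] mean 0.0572 along -0.0376 22.5
```

View pics/fin.png

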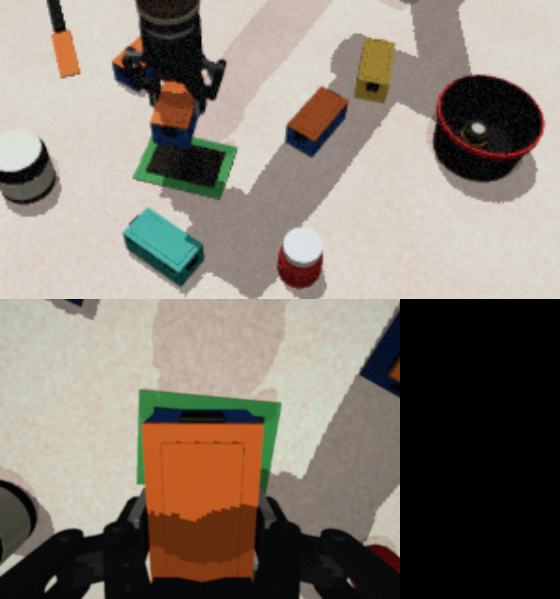

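The picture shows the case held level above the mat. The other two cases stand upright, the roller is in the pail and the bystanders are where they were. I'll hand the job in.

```bash
python3 -c "
from h import *
print(arm.sign_off()); print(arm.read_state()['clock'])"
```

```text
the job is handed in; nothing more can be done
None
the job is handed in; nothing more can be done
```

I handed the job in at about 22.5 s of the 72 s allowed. The arm is holding the rattling case over the mat; the sign-off gave no verdict.

- **Worn roller:** I dropped it in the pail, and the top and scene pictures show it lying inside.
- **Left case:** I shook it along its length in both directions and the cross moment stayed at about 0.016–0.019 N m, so it does not rattle. I stood it upright again where it was.
- **Middle case:** the cross moment swung from -0.035 to +0.062 N m, following the shake direction, so this is the one that rattles. I did not repeat the shake, but the swing was far above the reading noise.
- **Right case:** I did not touch it, since the rattling one was already found.
- **Final hold:** the tool is at (0.617, -0.112), against a measured mat centre of (0.617, -0.108). The underside is about 0.11 m above the bench. The case looks level in the pictures; I did not measure its tilt.
- **Bystanders:** the ink jar, tub and knife look unmoved in the last picture.

No check failed. Closing on the roller and both cases pushed the fingertips lightly onto the bench, with a peak reading of about 18 N on the middle case.

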